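Open the wine cupboard's combination padlock and hold it up

ROBOT

A 6-joint arm with a two-finger parallel gripper is mounted at the origin on the work surface. World frame = base frame: x ahead of the robot, y to its left, z up, the work surface at z = 0. Lengths are in m, angles in rad, forces in N, time in s.
With the tool pointing down it reaches from about 0.35 to 0.975 m from the base axis. Payload 4.9 kg.
Tool frame: the origin (TCP) lies midway between the tips of the shut fingers; the grasp point (between the pads) lies 19 mm behind it; z points along the fingers, y is the line along which they close (so a half turn about z gives the same grasp; the last joint's range is limited). The gripper opens to 85 mm and grips with 20 to 120 N. Pads are 22 mm wide; open, the fingers measure 114 mm over their backs; the gripper's body (76 mm by 85 mm) begins 54 mm behind the grasp point. The pads swing forward as they close: fully open they stand 13 mm farther back than shut.
Start: joints at [1.149, 0.053, 1.613, -0, 1.476, -0.119], TCP at [0.186, 0.597, 0.231] pointing down, gripper open.
Joint ranges: [-3.01, 3.01], [-1.01, 2.22], [0.06, 2.58], [-1.02, 4.17], [0.09, 2.62], [-3.14, 3.14]. Speed limits (rad/s): [2.57, 2.57, 3.14, 3.14, 3.14, 3.14].

INTERFACE

Orientations are given as a unit quaternion [w, x, y, z].
In Python, from plant import manip gives the robot as it stands.
- The arm moves only by the tool move_arm, never from a script. Its argument "increments" is one flat list of numbers, 5 for each row, row after row: the shift along the tool's x, y, z in mm, then the turn about the tool's z in rad, then the opening, from 0 (shut) to 1 (fully open). In form: [tx, ty, tz, spin, jaw, tx, ty, tz, spin, jaw, ...]. A call has 1 to 8 rows; each row shifts and turns the commanded pose from where the row before left it, along the tool's axes as they then stand; what a row does not reach is not made up. A row lasts 1/12 s, in which the tool goes at most 41.7 mm and 7.16 degrees, less where a joint would pass 70% of its speed; a pose out of reach is approached as far as the arm can. A call with a gripper value outside its range is refused whole. The fingers move at their own pace and stop on an object; the grip force is fixed at half the most. Time passes only in rows, so rows that do not move let the fingers close. It gives the time, the measured TCP pose, the force, the opening and the grip force at its end, in the units of the state.
- manip.state(): the state, without advancing time (a new reading comes with each control period).
- manip.grab_frame(name): name is "scene" or "top" or "wrist"; returns a dict with "image" (400x640x3 uint8, blue, green, red), "fov_y" (degrees; the focal length in pixels is half the picture's height over the tangent of half this angle, whatever the lens; pixels are square), "cx", "cy" (the principal point, pixels), "k1" (the pictures are not rectified: a ray, as slopes to the right and down, at radius r is drawn at 1 + k1 r^2 times it, then the intrinsics apply), "eye" and "rotation" of the camera in the world; the wrist camera has in their place "T_tool_cam" (4x4, takes a point from camera to tool coordinates, whose origin is the TCP and whose axes are the flange's). Camera axes: x right, y down, z forward; pixel columns grow to the right and rows downward; lengths in m; the calibration is good to about 2 mm. A picture is of the moment at which its call begins: read the wrist's pose just before it. There is no depth.
- manip.job_done(): hands the job in; it is judged then, once.
The state is a dict: "time": time; "joint_pos": joint angles; "joint_vel": joint speeds; "joint_efforts": joint torques, N m; "tool_pos": TCP position; "tool_rot": TCP orientation; "contact_force": force on the tool from outside, world axes, zero at the start; "ft_torque": the same for the moment, N m; "gripper_width": opening from 0.0 (shut) to 1.0 (fully open); "grasp_force": force on a finger pad.
Only numpy, scipy, OpenCV 4.12 (cv2) and the standard library are available. Lean on these libraries where they do the work, as an engineer would, in place of code of your own. Each camera call takes 0.05 s, during which the arm holds its last target. There are 200 camera calls.

TASK

The wine cupboard's combination padlock lies shut in its wooden rest. Turn its dial clockwise, click by click, until the pointed end of the dial's bar points straight at the shackle, then pull the shackle all the way open while the lock still lies in its rest. Take the opened lock out and finish holding it still in the gripper, dial upwards and level, at least 10 cm above where it lay; do not let go, and leave the spoon, bowl and napkin ring around the rest where they are.

Things in the scene. Friction and masses are not known exactly. Their poses are not given: they have to be found in the camera images.
- rest: Fixed wooden rest, 84 x 84 mm, floor 12 mm above the table; rim round the floor up to 18 mm above the table at back and sides (outer faces at y = +-40 mm), up to 21 mm at the front, below the shackle. Origin: centre of its underside, on the table; x points away from the shackle, z up. Place and yaw differ each time.
- lock: Combination padlock, 0.45 to 0.75 kg, dark steel case 66 x 62 x 32 mm (x, y, z), flat in the rest (about 1 mm play), dial up. Origin: centre of the case's underside, below the dial's axis, 12 mm above the table while in the rest. Shackle leaves at its -x end; z up. Its side faces (y = +-31 mm) are free above the rim, to grip from above.
- dial_grip (a point): On the dial's axis, 49 mm above the lock's origin. Dial: black disc 46 mm across on the case (32.5 to 38.5 mm above the lock's origin); on it an upright metal bar, 11 mm wide, 19 mm tall (top 9 mm above this point), its square end 10 mm and its pointed end 17 mm from the axis, a light tick from there to the rim. This frame's -x runs along the bar to the pointed end, z up.
- dial (a joint): Dial angle, rad. 0: pointed end points straight at the shackle (lock's -x), released. Starts one to four clicks below 0; turning CLOCKWISE from above raises it. A spring notch clicks every 0.524 rad, 0 being one; let go, it settles in the nearest (0.05 N m to pass). Stops at -2.45 and 0.80. The shackle draws only within 0.15 rad of 0; then the dial is locked.
- shackle_bar (a point): Middle of the cross bar of the U-shaped steel shackle, on its axis: round bar 9 mm thick, straight over 26 mm along the lock's y; 28 mm above the table while the lock is in the rest, 83.5 mm from the dial's axis when shut. The U's opening between case and bar is 46 mm long, 35 mm wide when shut: room for one finger. Axes as the lock's.
- shackle (a joint): How far the shackle is drawn out of the case, m, along the lock's -x: 0 shut, 0.024 fully open (end stop). About 3 N of friction; it stays where it is left. While the dial is not at 0 it stops hard after about 6 mm.
- spoon: Bystander, to be left alone: a metal spoon 170 mm long lying on the table close to the rest (origin: under its middle).
- bowl: Bystander, to be left alone: a grey-brown bowl, 124 mm across, 60 mm high, standing close to the rest.
- napkin_ring: Bystander, to be left alone: a dark wooden napkin ring, 48 mm across, 30 mm high, standing close to the rest.

How it is judged:
On the way, in this order (a step that is already met when the one before it is completed fails the run):
1. the dial's pointer points at the shackle, the lock still in its rest (value of joint dial between -0.2 and 0.2 rad and height (world z) of lock below 0.02 m and value of joint shackle below 0.012 m), for 0.2 s.
2. the shackle is pulled open while the lock lies in its rest (value of joint shackle above 0.019 m and height (world z) of lock below 0.02 m), for 0.2 s.
At the end, for the whole second after the job is handed in: The fingers hold the lock (over 2 N), clear of the rest, at least 10 cm above where it lay (4 mm grace), level within 0.3 rad, still (under 0.03 m/s), shackle out at least 19 of 24 mm, dial within 0.2 rad of 0; the program ends holding it (value of joint shackle above 0.019 m and value of joint dial between -0.2 and 0.2 rad and height (world z) of lock above 0.108 m and angle between lock's own z axis and vertical below 0.3 rad and contact force between the fingers and lock above 2 N and contact force between lock and rest below 0.2 N and linear speed of lock below 0.03 m/s and angular speed of lock below 0.3 rad/s); the arm keeps its last pose, push and grip.
It fails at once if the lock is lifted out of the rest with its shackle shut (height (world z) of lock above 0.035 m and value of joint shackle below 0.015 m).
It fails at once if the spoon, bowl or napkin ring is pushed over 3 cm away, or the bowl or ring tipped over 0.5 rad (distance of any of spoon, bowl, napkin_ring from where it was at the start of the episode above 0.03 m or angle between any of bowl, napkin_ring's own z axis and vertical above 0.5 rad).
It also fails if it takes over 72 s, if anything falls off the work surface, if the arm or the gripper's body presses on something with over 40 N, if the wrist force passes 120 N, or if a joint passes its speed limit or range.

## Working session

There is one attempt and no reset: what is moved stays moved. The work goes in short steps, Python scripts to look and compute and a tool call to move; the robot and the scene stay as the last step left them, time stands still between calls to the robot, and variables do not carry over. Pictures are saved under pics/ and viewed, at most 10 in all, crops included, and the job is handed in when it is done.

Besides the shell and the picture viewer there is one more tool, called after "Call:" by a JSON object that holds its "method" and its "body", one argument or row to a line. move_arm: Moves the arm, as the interface text tells. Its arguments: {"type":"object","properties":{"increments":{"type":"array"}},"required":["increments"]}

```bash
mkdir -p pics; python3 - <<'E'
from plant import manip
import cv2,json,numpy as np,pickle
s=manip.state();print(s['tool_pos'],s['tool_rot'])
for n in("top","wrist"):
    f=manip.grab_frame(n);cv2.imwrite(f"pics/{n}0.png",f["image"]);pickle.dump((s,f),open(f"pics/{n}0.pkl","wb"))
    print({k:(np.array(v).round(4).tolist()) for k,v in f.items() if k!="image"})
E
```

```text
[0.18613451 0.59598751 0.23008417] [-2.55415875e-04  1.50837110e-01  9.88558120e-01 -9.71734983e-04]
{'fov_y': 53.4741, 'cx': 324.0684, 'cy': 197.5122, 'k1': -0.0958, 'eye': [0.4893, 0.0356, 0.95], 'rotation': [-0.0689, 0.705, -0.7038, 0.0542]}
{'fov_y': 70.4325, 'cx': 325.5403, 'cy': 199.0192, 'k1': 0.0094, 'T_tool_cam': [[0.0004, -0.9542, -0.2991, 0.0764], [1.0, 0.0003, 0.0003, 0.0013], [-0.0002, -0.2991, 0.9542, -0.1435], [0.0, 0.0, 0.0, 1.0]]}
```

View pics/top0.png

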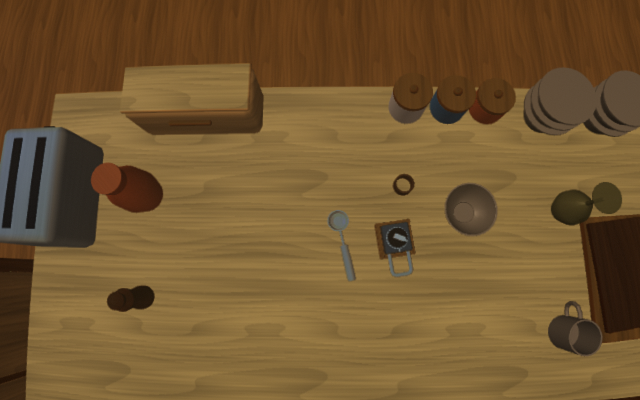

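View pics/wrist0.png

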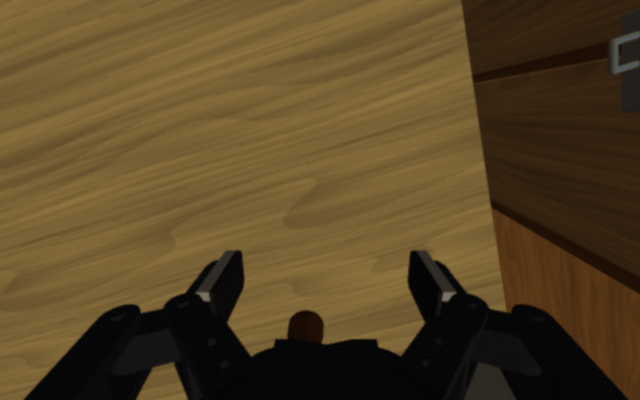

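The top view shows the lock at about (398,237), with its shackle towards (401,274), spoon to the left, ring above and bowl to the right. I'll enlarge that area and write the helpers.

```bash
cat > h.py <<'E'
import numpy as np,cv2,pickle
from scipy.spatial.transform import Rotation as R
def rq(q): return R.from_quat([q[1],q[2],q[3],q[0]]).as_matrix()
def cam(s,f):
    if "eye" in f:
        r=np.array(f["rotation"]); return np.array(f["eye"]),(rq(r) if r.size==4 else r)
    T=np.array(f["T_tool_cam"]);Rt=rq(s["tool_rot"]);return np.array(s["tool_pos"])+Rt@T[:3,3],Rt@T[:3,:3]
def KD(f):
    F=200/np.tan(np.radians(f["fov_y"])/2)
    return np.array([[F,0,f["cx"]],[0,F,f["cy"]],[0,0,1.]]),np.array([f["k1"],0,0,0.])
def px2w(s,f,uv,z):
    e,M=cam(s,f);K,D=KD(f)
    n=cv2.undistortPoints(np.array([[uv]],float),K,D)[0,0]
    d=M@np.array([n[0],n[1],1]);return e+d*(z-e[2])/d[2]
def w2px(s,f,P):
    e,M=cam(s,f);K,D=KD(f)
    return cv2.projectPoints(((np.atleast_2d(P)-e)@M).reshape(-1,1,3),np.zeros(3),np.zeros(3),K,D)[0][:,0]
def grab(m,name,fn):
    s=m.state();f=m.grab_frame(name);pickle.dump((s,f),open(f"pics/{fn}.pkl","wb"));cv2.imwrite(f"pics/{fn}.png",f["image"]);return s,f
def load(fn): return pickle.load(open(f"pics/{fn}.pkl","rb"))
E
python3 - <<'E'
from h import *
s,f=load("top0")
for n,uv,z in(("disc",(398,237),.05),("bar",(401.5,275),.028),("spoonbowl",(339,220),0),("spoonend",(351,279),0),("ring",(403,184),.03),("bowl",(471,209),.06),("mug",(575,335),0)): print(n,px2w(s,f,uv,z).round(4))
c=f["image"][165:295,320:510];cv2.imwrite("pics/c1.png",cv2.resize(c,None,fx=4,fy=4,interpolation=cv2.INTER_CUBIC))
E
```

```text
disc [ 0.5569 -0.113   0.05  ]
bar [ 0.4716 -0.1226  0.028 ]
spoonbowl [0.6016 0.0196 0.    ]
spoonend [ 0.4619 -0.0083  0.    ]
ring [ 0.6837 -0.1317  0.03  ]
bowl [ 0.6193 -0.2805  0.06  ]
mug [ 0.3233 -0.5444  0.    ]
```

View pics/c1.png

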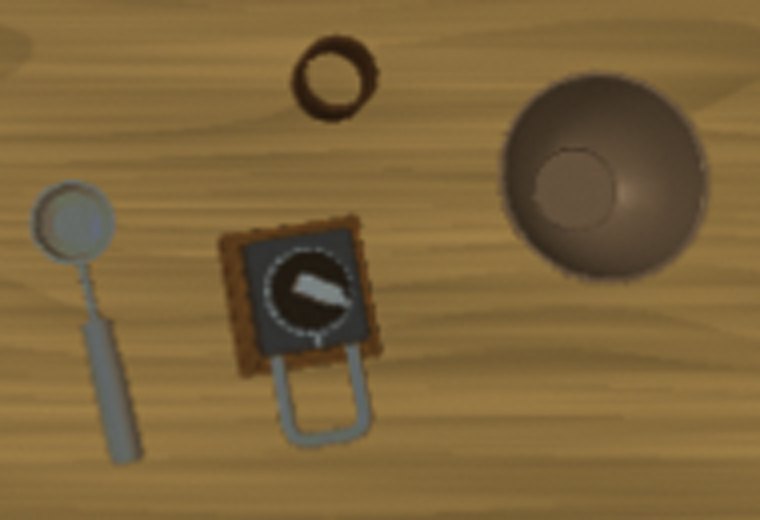

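The enlarged crop shows the lock almost parallel to world x. The dial axis is at (310,290), the pointed end at (350,300), to the right, and the shackle bar at (328,440). The dial is therefore about two clicks short. I'll move over it for a closer look.

Call:
{"method": "move_arm", "body": {
  "increments": [-28,-29.5,0,0,0.5,-28,-29.5,0,0,0.5,-28,-29.5,0,0,0.5,-28,-29.5,0,0,0.5,-28,-29.5,0,0,0.5,-28,-29.5,0,0,0.5,-28,-29.5,0,0,0.5,-28,-29.5,0,0,0.5]
}}

```text
time: 0.77
tool_pos: [0.3299, 0.3026, 0.2308]
tool_rot: [-0.0, 0.15, 0.989, -0.0]
contact_force: [1.4, 0.2, -0.1]
gripper_width: 0.501
grasp_force: 0.0
```

Call:
{"method": "move_arm", "body": {
  "increments": [-28,-29.5,0,0,0.5,-28,-29.5,0,0,0.5,-28,-29.5,0,0,0.5,-28,-29.5,0,0,0.5,-28,-29.5,0,0,0.5,-28,-29.5,0,0,0.5,-28,-29.5,0,0,0.5,-28,-29.5,0,0,0.5]
}}

```text
time: 1.43
tool_pos: [0.4734, 0.0104, 0.231]
tool_rot: [-0.0, 0.151, 0.989, 0.0]
contact_force: [0.9, 0.9, -0.4]
gripper_width: 0.5
grasp_force: 0.0
```

Call:
{"method": "move_arm", "body": {
  "increments": [-28,-29.5,0,0,0.5,-28,-29.5,0,0,0.5,-28,-29.5,0,0,0.5,-28,-29.5,0,0,0.5,0,0,0,0.12,0.5,0,0,0,0.12,0.5,0,0,0,0.12,0.5,0,0,0,0.12,0.5]
}}

```text
time: 2.1
tool_pos: [0.5447, -0.134, 0.2304]
tool_rot: [-0.001, 0.385, 0.923, 0.0]
contact_force: [0.0, 0.2, 0.4]
gripper_width: 0.499
grasp_force: 0.0
```

Call:
{"method": "move_arm", "body": {
  "increments": [0,0,0,0.12,0.5,0,0,0,0.12,0.5,0,0,0,0.12,0.5,0,0,0,0.12,0.5,0,0,0,0.12,0.5,0,0,0,0.12,0.5,0,0,0,0.12,0.5,0,0,0,0.12,0.5]
}}

```text
time: 2.77
tool_pos: [0.5446, -0.1335, 0.2306]
tool_rot: [-0.0, 0.767, 0.641, -0.0]
contact_force: [0.7, 0.5, 0.5]
gripper_width: 0.5
grasp_force: 0.0
```

Call:
{"method": "move_arm", "body": {
  "increments": [0,0,0,0,0.5,0,0,0,0,0.5,0,0,0,0,0.5]
}}

```text
time: 3.02
tool_pos: [0.5448, -0.1335, 0.231]
tool_rot: [-0.0, 0.764, 0.645, -0.0]
contact_force: [-0.5, 0.3, 0.1]
gripper_width: 0.501
grasp_force: 0.0
```

```bash
python3 - <<'E'
from plant import manip
from h import *
s,f=grab(manip,"wrist","w1")
print(s['time'],s['tool_pos'],rq(s['tool_rot']).round(3).tolist(),s['joint_pos'],s['gripper_width'])
cv2.imwrite("pics/w1b.png",cv2.resize(f["image"],(800,500),interpolation=cv2.INTER_CUBIC))
E
```

```text
3.0167 [ 0.54479248 -0.13354437  0.23098725] [[0.169, 0.986, -0.001], [0.986, -0.169, 0.0], [0.0, -0.001, -1.0]] [-3.73037234e-01 -9.92736823e-02  1.76288276e+00 -4.55349594e-05
  1.47852337e+00 -2.03527074e-01] 0.5005927862289952
```

View pics/w1b.png

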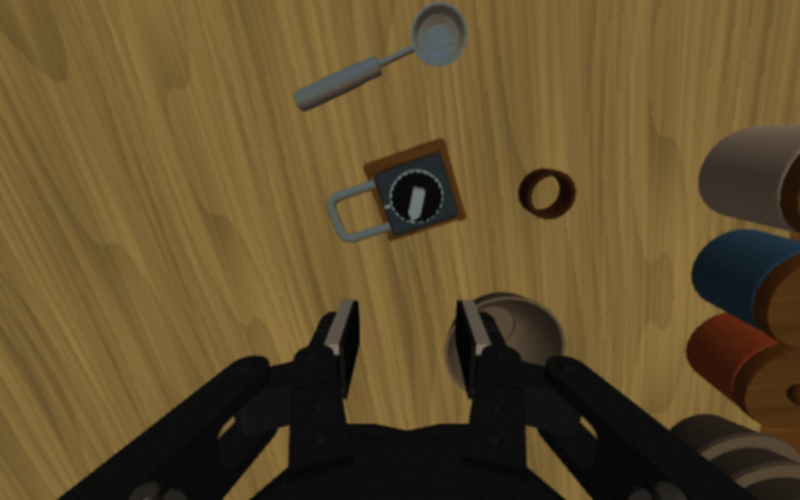

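The wrist view shows the lock at about (417,196) in this 800-wide picture, with the bar pointing down-left to (413,220) and the shackle bar at (338,220). I'll take a closer crop for exact pixels.

```bash
python3 - <<'E'
from h import *
s,f=load("w1")
c=f["image"][105:200,250:380];cv2.imwrite("pics/c2.png",cv2.convertScaleAbs(cv2.resize(c,None,fx=6,fy=6,interpolation=cv2.INTER_CUBIC),alpha=1.5))
E
```

```text
(no output)
```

View pics/c2.png

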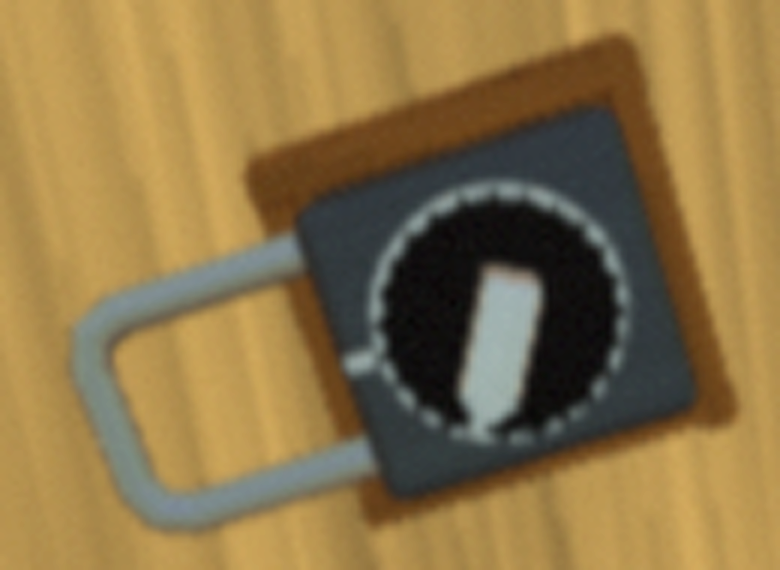

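The crop shows case-top corners near (305,205), (610,108), (695,395) and (400,495), the disc centre at (500,312), and the shackle bar's middle at about (118,420). The bar top runs from (513,270) to its point at (484,412). I'll fit x, y, yaw and dial angle to these.

```bash
cat > fit.py <<'E'
from h import *
s,f=load("w1")
g=lambda x,y,z:px2w(s,f,(250+x/6-.4,105+y/6-.4),z)
cs=[g(*p,.043) for p in((305,205),(610,108),(695,395),(400,495))]
c=np.mean(cs,0);d=g(500,312,.047);b=g(118,420,.028)
print("case",c,"disc",d,"bar",b)
print("yaw sides",np.degrees(np.arctan2(*(cs[1]-cs[0])[1::-1])),np.degrees(np.arctan2(*(cs[2]-cs[3])[1::-1])), "bar",np.degrees(np.arctan2(*(d-b)[1::-1])),np.linalg.norm((d-b)[:2]))
q=g(513,270,.0695);p=g(484,412,.0695);t=g(481,432,.0505)
print("pointer",np.degrees(np.arctan2(*(p-q)[1::-1])),"tick",np.degrees(np.arctan2(*(t-d)[1::-1])), np.linalg.norm(p-q),"bar axis est",q+(p-q)*10/27)
s2,f2=load("top0");print("top disc",px2w(s2,f2,(320+310/4-.4,165+291/4-.4),.047),"bar",px2w(s2,f2,(320+328/4-.4,165+438/4-.4),.028))
E
python3 fit.py
```

```text
case [ 0.55849094 -0.10822556  0.043     ] disc [ 0.55783369 -0.10887777  0.047     ] bar [ 0.47589102 -0.12074391  0.028     ]
yaw sides 7.517737388658411 9.586779117123992 bar 8.239741278876837 0.08279737707768386
pointer -110.74477437303824 tick -108.65284960673354 0.026266101698083313 bar axis est [ 0.55791593 -0.10740112  0.0695    ]
top disc [ 0.55635624 -0.11145104  0.047     ] bar [ 0.47360325 -0.12292299  0.028     ]
```

Call:
{"method": "move_arm", "body": {
  "increments": [0,0,0,0.105,0.5,0,0,0,0.105,0.5,27,2.3,0,0,0.5,0,0,35,0,0.5,0,0,35,0,0.5,0,0,30,0,0.5,0,0,10,0,0.5,0,0,0,0,0.5]
}}

```text
time: 3.73
tool_pos: [0.5547, -0.1086, 0.1175]
tool_rot: [-0.003, 0.828, 0.56, -0.002]
contact_force: [0.1, -0.6, -1.0]
gripper_width: 0.5
grasp_force: 0.0
```

```bash
python3 - <<'E'
from plant import manip
from h import *
s,f=grab(manip,"wrist","w2")
M=rq(s['tool_rot']);print(s['time'],s['tool_pos'],np.degrees(np.arctan2(M[1,0],M[0,0])),s['contact_force'])
cv2.imwrite("pics/w2b.png",cv2.convertScaleAbs(cv2.resize(f["image"],(800,500),interpolation=cv2.INTER_CUBIC),alpha=1.4))
E
```

```text
3.7333 [ 0.55468156 -0.10859143  0.11750401] 68.16414274435911 [ 0.05826252 -0.6057899  -1.02554026]
```

View pics/w2b.png

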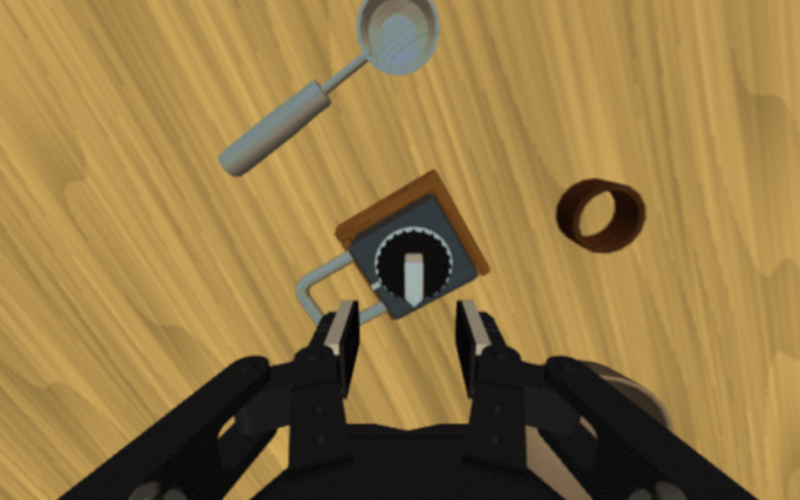

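The bar is vertical in the picture, from (414,254) to (414,303), and centred between the fingertips at (357,302) and (458,302). The bowl lies under the right finger. I'll check the dial axis from this nearer view.

```bash
python3 - <<'E'
from h import *
s,f=load("w2")
g=lambda x,y,z:px2w(s,f,((x+.5)/1.25-.5,(y+.5)/1.25-.5),z)
d=g(414,263,.0475);q=g(414,254,.0695);p=g(414,303,.0695);a=q+(p-q)*10/27
print(d,q,p,a,np.linalg.norm(p-q))
M=rq(s['tool_rot'])
for x in(d,a): print(((x-s['tool_pos'])@M*1000).round(1))
E
```

```text
[ 0.55891065 -0.10876023  0.0475    ] [ 0.56357418 -0.09626653  0.0695    ] [ 0.55233482 -0.12483368  0.0695    ] [ 0.55941145 -0.10684696  0.0695    ] 0.03069861599689536
[ 1.4  4.5 70. ]
[ 3.4  4.1 48. ]
```

Call:
{"method": "move_arm", "body": {
  "increments": [2,3.5,0,0,0.5,0,0,25,0,0.5,0,0,20,0,0.5,0,0,12,0,0.5,0,0,5,0,0.5,0,0,0,0,0.5,0,0,0,0,0.5]
}}

```text
time: 4.37
tool_pos: [0.5622, -0.1092, 0.0607]
tool_rot: [0.001, 0.828, 0.56, 0.001]
contact_force: [0.6, 0.1, 0.4]
gripper_width: 0.5
grasp_force: 0.0
```

Call:
{"method": "move_arm", "body": {
  "increments": [0.5,-2.5,0,0,0.5,0,0,5,0,0.5,0,0,0,0,0,0,0,0,0,0,0,0,0,0,0,0,0,0,0,0,0,0,0,0,0,0,0,0,0,0]
}}

```text
time: 5.03
tool_pos: [0.559, -0.1073, 0.0546]
tool_rot: [-0.0, 0.828, 0.56, -0.0]
contact_force: [-3.3, 0.3, 3.9]
gripper_width: 0.108
grasp_force: 61.2
```

Call:
{"method": "move_arm", "body": {
  "increments": [0,0,0,0.1,0,0,0,0,0.1,0,0,0,0,0.1,0,0,0,0,0.1,0,0,0,0,0,0]
}}

```text
time: 5.45
tool_pos: [0.5599, -0.1078, 0.0547]
tool_rot: [0.001, 0.924, 0.383, 0.001]
contact_force: [0.4, 0.8, 2.2]
gripper_width: 0.114
grasp_force: 60.9
```

Call:
{"method": "move_arm", "body": {
  "increments": [0,0,0,0.12,0,0,0,0,0.12,0,0,0,0,0.12,0,0,0,0,0.12,0,0,0,0,0.12,0,0,0,0,0.05,0,0,0,0,0,0,0,0,0,0,0]
}}

```text
time: 6.12
tool_pos: [0.5606, -0.1091, 0.055]
tool_rot: [0.002, 0.997, 0.071, 0.002]
contact_force: [3.3, -4.0, -1.4]
gripper_width: 0.107
grasp_force: 60.6
```

Call:
{"method": "move_arm", "body": {
  "increments": [0,0,0,0,0.4,0,0,0,0,0.4,0,0,0,0,0.4,0,0,0,0,0.4,0,0,-15,0,0.4,0,0,-30,0,0.4,0,0,-30,-0.05,0.4,0,0,0,-0.12,0.4]
}}

```text
time: 6.78
tool_pos: [0.5628, -0.1085, 0.1364]
tool_rot: [0.002, 0.988, 0.156, 0.005]
contact_force: [1.9, -0.3, 0.9]
gripper_width: 0.401
grasp_force: 0.0
```

Call:
{"method": "move_arm", "body": {
  "increments": [0,0,0,-0.12,0.4,0,0,0,-0.12,0.4,0,0,0,-0.12,0.4,0,0,0,-0.12,0.4,0,0,0,-0.12,0.4,0,0,0,-0.12,0.4,0,0,0,-0.12,0.4,0,0,0,-0.12,0.4]
}}

```text
time: 7.45
tool_pos: [0.5588, -0.1072, 0.1291]
tool_rot: [-0.0, 0.803, 0.595, -0.0]
contact_force: [0.6, -0.0, -0.1]
gripper_width: 0.399
grasp_force: 0.0
```

Call:
{"method": "move_arm", "body": {
  "increments": [0,0,0,-0.12,0.4,0,0,0,-0.12,0.4,0,0,0,-0.12,0.4,0,0,0,-0.08,0.4,0,-41,0,0,0.4,0,-41,0,0,0.4,0,0,0,0,0.4,0,0,0,0,0.4]
}}

```text
time: 8.12
tool_pos: [0.4754, -0.1182, 0.1279]
tool_rot: [-0.001, 0.657, 0.754, -0.0]
contact_force: [0.4, 0.3, 0.1]
gripper_width: 0.404
grasp_force: 0.0
```

```bash
python3 - <<'E'
from plant import manip
from h import *
s,f=grab(manip,"wrist","w3")
M=rq(s['tool_rot']);print(s['time'],s['tool_pos'],np.degrees(np.arctan2(M[1,0],M[0,0])),s['contact_force'],s['joint_pos'])
cv2.imwrite("pics/w3b.png",cv2.convertScaleAbs(cv2.resize(f["image"],(800,500),interpolation=cv2.INTER_CUBIC),alpha=1.4))
E
```

```text
8.1167 [ 0.47543986 -0.11821463  0.12790406] 97.87140181156865 [0.44703223 0.27416184 0.07566739] [-3.95821633e-01 -1.88517261e-01  2.01960593e+00  1.45665235e-04
  1.31250317e+00 -5.33241798e-01]
```

View pics/w3b.png

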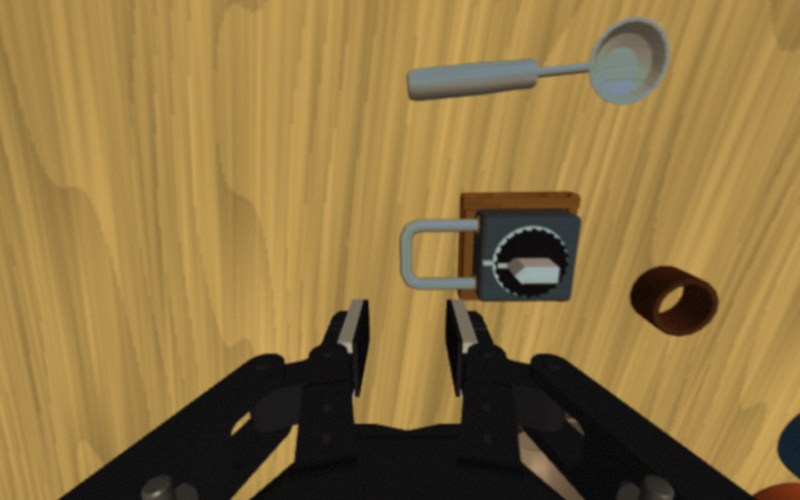

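The dial now points straight at the shackle, with its tick lined up with the case mark at (490,263). The bar's middle is at (407,255), with the U straight in the picture.

```bash
python3 - <<'E'
from h import *
s,f=load("w3")
g=lambda x,y,z:px2w(s,f,((x+.5)/1.25-.5,(y+.5)/1.25-.5),z)
M=rq(s['tool_rot'])
for n,x in(("bar",g(407,255,.028)),("disc",g(532,263,.047)),("tickend",g(499,265,.0505))): print(n,x,((x-s['tool_pos'])@M*1000).round(1))
E
```

```text
bar [ 0.47636147 -0.12130081  0.028     ] [-3.3  0.7 99.9]
disc [ 0.55937508 -0.10906917  0.047     ] [-2.5 84.5 80.8]
tickend [ 0.53667845 -0.11239866  0.0505    ] [-2.7 61.6 77.3]
```

Call:
{"method": "move_arm", "body": {
  "increments": [-3,0.5,0,0,0.4,0,0,30,0,0.4,0,0,30,0,0.4,0,0,20,0,0.4,0,0,15,0,0.4,0,0,10,0,0.4,0,0,0,0,0.4]
}}

```text
time: 8.75
tool_pos: [0.4782, -0.1212, 0.0223]
tool_rot: [-0.002, 0.656, 0.754, -0.001]
contact_force: [-0.5, 0.1, 0.4]
gripper_width: 0.401
grasp_force: 0.0
```

Call:
{"method": "move_arm", "body": {
  "increments": [0,0,10,0,0.4,0,0,0,0,0.4,0,0,0,0,0,0,0,0,0,0,0,0,0,0,0,0,0,0,0,0,0,0,0,0,0,0,0,0,0,0]
}}

```text
time: 9.42
tool_pos: [0.4753, -0.1224, 0.0143]
tool_rot: [-0.003, 0.656, 0.755, -0.004]
contact_force: [-12.5, -4.0, 6.6]
gripper_width: 0.076
grasp_force: 58.7
```

Call:
{"method": "move_arm", "body": {
  "increments": [0,-4,0,0,0,0,-4,0,0,0,0,-4,0,0,0,0,-4,0,0,0,0,0,0,0,0]
}}

```text
time: 9.83
tool_pos: [0.4629, -0.1242, 0.015]
tool_rot: [0.001, 0.657, 0.754, 0.0]
contact_force: [0.5, -0.7, 0.4]
gripper_width: 0.074
grasp_force: 58.9
```

Call:
{"method": "move_arm", "body": {
  "increments": [0,-4,0,0,0,0,-4,0,0,0,0,-2,0,0,0,0,0,0,0,0,0,0,0,0,0]
}}

```text
time: 10.25
tool_pos: [0.4529, -0.1256, 0.0145]
tool_rot: [0.0, 0.657, 0.754, -0.0]
contact_force: [1.5, -2.0, 1.3]
gripper_width: 0.074
grasp_force: 58.9
```

Call:
{"method": "move_arm", "body": {
  "increments": [0,-1.5,0,0,0,0,0,0,0,0,0,0,0,0,0]
}}

```text
time: 10.5
tool_pos: [0.4516, -0.1257, 0.0144]
tool_rot: [0.0, 0.657, 0.754, -0.0]
contact_force: [1.9, -2.4, 1.0]
gripper_width: 0.077
grasp_force: 58.9
```

Call:
{"method": "move_arm", "body": {
  "increments": [0,-1.5,0,0,0,0,0,0,0,0,0,0,0,0,0]
}}

```text
time: 10.75
tool_pos: [0.4501, -0.1258, 0.0144]
tool_rot: [0.0, 0.657, 0.754, -0.0]
contact_force: [3.8, -2.8, 0.6]
gripper_width: 0.079
grasp_force: 58.9
```

Call:
{"method": "move_arm", "body": {
  "increments": [0,-2,0,0,0,0,0,0,0,0,0,0,0,0,0]
}}

```text
time: 11.0
tool_pos: [0.4497, -0.1261, 0.015]
tool_rot: [0.002, 0.657, 0.754, 0.001]
contact_force: [8.0, -1.6, -0.7]
gripper_width: 0.078
grasp_force: 58.8
```

Call:
{"method": "move_arm", "body": {
  "increments": [0,2,0,0,0.4,0,0,0,0,0.4,0,0,0,0,0.4,0,0,0,0,0.4,0,0,-20,0,0.4,0,0,-35,0,0.4,0,0,-35,0,0.4,0,0,-30,0,0.4]
}}

```text
time: 11.67
tool_pos: [0.4494, -0.1253, 0.1357]
tool_rot: [-0.001, 0.657, 0.754, -0.0]
contact_force: [1.6, -0.5, 0.0]
gripper_width: 0.4
grasp_force: 0.0
```

Call:
{"method": "move_arm", "body": {
  "increments": [1,36,0,0,1,1,36,0,0,1,0,37,0,0,1,0,0,0,0.12,1,0,0,0,0.12,1,0,0,0,0.12,1,0,0,0,0.12,1,0,0,0,0.12,1]
}}

```text
time: 12.33
tool_pos: [0.557, -0.1083, 0.1334]
tool_rot: [-0.001, 0.852, 0.524, -0.001]
contact_force: [-0.1, -0.3, -0.1]
gripper_width: 1.0
grasp_force: 0.0
```

Call:
{"method": "move_arm", "body": {
  "increments": [0,0,0,0.12,1,0,0,0,0.12,1,0,0,0,0.12,1,0,0,0,0.12,1,0,0,0,0.12,1,0,0,0,0.12,1,0,0,0,0.12,1,0,0,0,0.12,1]
}}

```text
time: 13.0
tool_pos: [0.5569, -0.1084, 0.1336]
tool_rot: [-0.0, 0.997, 0.071, -0.001]
contact_force: [0.2, -0.6, -0.6]
gripper_width: 0.999
grasp_force: 0.0
```

Call:
{"method": "move_arm", "body": {
  "increments": [0,0,0,0,1,0,0,0,0,1,0,0,0,0,1]
}}

```text
time: 13.25
tool_pos: [0.5573, -0.1085, 0.1339]
tool_rot: [-0.0, 0.997, 0.076, -0.0]
contact_force: [0.4, 0.0, 0.0]
gripper_width: 1.001
grasp_force: 0.0
```

```bash
python3 - <<'E'
from plant import manip
from h import *
s,f=grab(manip,"wrist","w4")
M=rq(s['tool_rot']);print(s['time'],s['tool_pos'],np.degrees(np.arctan2(M[1,0],M[0,0])),s['contact_force'],s['gripper_width'])
cv2.imwrite("pics/w4b.png",cv2.convertScaleAbs(cv2.resize(f["image"],(800,500),interpolation=cv2.INTER_CUBIC),alpha=1.4))
E
```

```text
13.25 [ 0.55730609 -0.10854604  0.13394218] 8.667310189035415 [0.41187969 0.04150545 0.04319828] 1.0013500070233199
```

View pics/w4b.png

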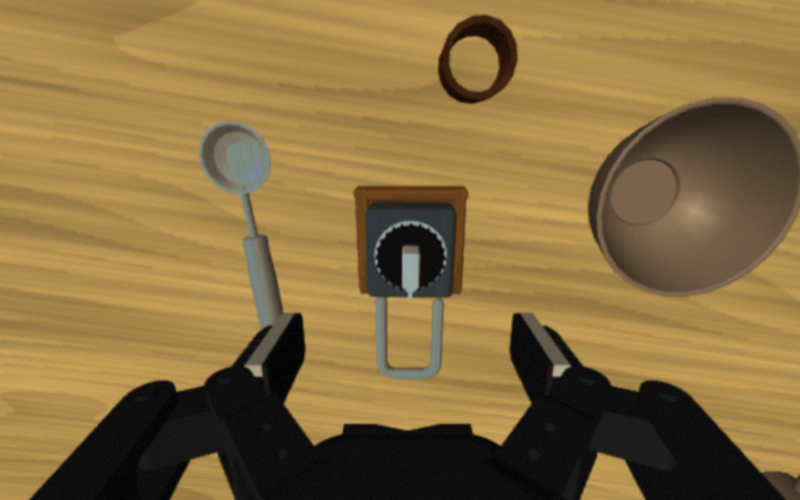

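The shackle is fully drawn, with its bar at (408,372), and the dial's tick still meets the case mark at (410,297). The case spans 367 to 456, so it sits about 2 mm to the right of the fingers' middle. I'll descend to grip the sides.

Call:
{"method": "move_arm", "body": {
  "increments": [0,1.8,0,0,1,0,0,30,0,1,0,0,30,0,1,0,0,25,0,1,0,0,15,0,1,0,0,10,0,1,0,0,0,0,1,0,0,0,0,1]
}}

```text
time: 13.97
tool_pos: [0.5581, -0.1105, 0.0244]
tool_rot: [-0.0, 0.997, 0.075, -0.0]
contact_force: [0.1, 1.0, 0.3]
gripper_width: 1.003
grasp_force: 0.0
```

Call:
{"method": "move_arm", "body": {
  "increments": [0,0,7,0,1,0,0,0,0,1,0,0,0,0,0,0,0,0,0,0,0,0,0,0,0,0,0,0,0,0,0,0,0,0,0,0,0,0,0,0]
}}

```text
time: 14.63
tool_pos: [0.5589, -0.1106, 0.0185]
tool_rot: [0.0, 0.997, 0.074, 0.001]
contact_force: [-0.9, 0.4, 5.8]
gripper_width: 0.71
grasp_force: 69.1
```

Call:
{"method": "move_arm", "body": {
  "increments": [0,0,-3,0,0,0,0,-5,0,0,0,0,-8,0,0,0,0,-8,0,0,0,0,-8,0,0,0,0,0,0,0]
}}

```text
time: 15.13
tool_pos: [0.5583, -0.1106, 0.0506]
tool_rot: [0.0, 0.997, 0.074, 0.001]
contact_force: [1.4, 0.4, -4.1]
gripper_width: 0.71
grasp_force: 68.1
```

Call:
{"method": "move_arm", "body": {
  "increments": [0,0,-10,0,0,0,0,-15,0,0,0,0,-18,0,0,0,0,-18,0,0,0,0,-18,0,0,0,0,-12,0,0,0,0,-6,0,0,0,0,0,0,0]
}}

```text
time: 15.8
tool_pos: [0.5587, -0.1107, 0.1481]
tool_rot: [0.001, 0.997, 0.074, 0.001]
contact_force: [0.6, 0.5, -4.8]
gripper_width: 0.709
grasp_force: 68.1
```

Call:
{"method": "move_arm", "body": {
  "increments": [0,0,0,0,0,0,0,0,0,0,0,0,0,0,0,0,0,0,0,0,0,0,0,0,0,0,0,0,0,0]
}}

```text
time: 16.3
tool_pos: [0.5577, -0.1103, 0.1457]
tool_rot: [-0.0, 0.997, 0.074, -0.0]
contact_force: [0.7, -0.4, -5.1]
gripper_width: 0.712
grasp_force: 68.1
```

```bash
python3 - <<'E'
from plant import manip
from h import *
s,f=grab(manip,"wrist","w5")
print(s['time'],s['tool_pos'],s['contact_force'],s['grasp_force'],s['gripper_width'])
f2=manip.grab_frame("scene")["image"]
a=cv2.convertScaleAbs(cv2.resize(f["image"],(400,250)),alpha=1.4);b=cv2.convertScaleAbs(cv2.resize(f2,(800,500))[:350],alpha=1.3)
cv2.imwrite("pics/w5b.png",np.vstack([np.hstack([a,cv2.resize(manip.grab_frame("top")["image"],(400,250))]),b]))
E
```

```text
16.3 [ 0.55768438 -0.1103304   0.14574534] [ 0.65231282 -0.36577605 -5.11700497] 68.06115388870239 0.7121316581503181
```

View pics/w5b.png

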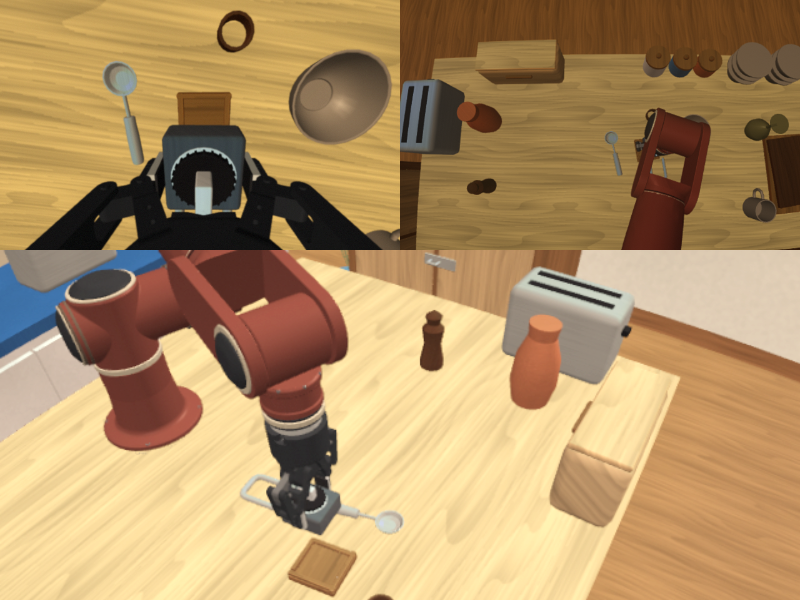

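The opened lock hangs level in the fingers at about (205,165) in the wrist view. The rest is empty, the bystanders haven't moved, and the lock is about 12.7 cm above where it lay. I'm handing it in.

```bash
python3 -c "
from plant import manip
print(manip.job_done())"
```

```text
the job is handed in; nothing more can be done
None
```

I handed the job in at about 16 s: the dial was turned two clicks to the shackle, the shackle drawn fully open in the rest, and the lock was held still and level about 12.7 cm above where it lay, with the spoon, bowl and ring untouched; no verdict came back.

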